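# Lock the cast lens collar onto the inspection lamp

### The arm

A 7-joint arm with a two-finger parallel gripper is mounted at the origin on the work surface. World frame = base frame: x ahead of the robot, y to its left, z up, the work surface at z = 0. Lengths are in m, angles in degrees, forces in N, time in s.
With the tool pointing down it reaches from about 0.425 to 0.825 m from the base axis. Payload 3.6 kg.
Tool frame: the origin (TCP) lies midway between the tips of the shut fingers; the grasp point (between the pads) lies 19 mm behind it (tcp_to_grasp is the distance from the TCP to the grasp point, in m); z points along the fingers, y is the line along which they close (so a half turn about z gives the same grasp; the last joint's range is limited). The gripper opens to 85 mm and grips with 20 to 120 N. Pads are 22 mm wide; open, the fingers measure 114 mm over their backs; the gripper's body (76 mm by 85 mm) begins 54 mm behind the grasp point. The pads swing forward as they close: fully open they stand 13 mm farther back than shut.
Start: joints at [67.294, 35.231, -0.722, 81.555, 0.464, 63.22, -2.315], TCP at [0.235, -0.606, 0.209] pointing down, gripper open.
Joint ranges: [-178.69, 178.69], [-17.37, 117.87], [-77.05, 75.6], [15.02, 138.74], [-78.02, 258.01], [0.78, 113.62], [-162.83, 162.83]. Speed limits (degrees/s): [159.86, 159.86, 180, 180, 180, 180, 180].

### API

Orientations are given as a 3x3 rotation matrix whose columns are the frame's x, y, z axes.
In Python, from workcell import goto, line_to, movej, grip, wait, solve_ik, get_image, camera_params, PlanningError, close_job, trace, tip_of, read_time, read_joints, read_joint_velocities, read_joint_torque, read_ee_pos, read_eef_rot, read_force, read_torque, read_opening, read_grip_force, tcp_to_grasp gives the robot as it stands. The module is installed in compiled form; this text tells all that it offers. Calls block until the motion is done:
- goto(position, orientation): joint-space move of the TCP to a pose.
- line_to(position, speed=0.15, rot=None): straight line of the TCP; rot=None keeps the orientation; speed is the mean speed in m/s.
- movej(angles): joint-space move.
- grip(opening): finger opening in m; the grip force is fixed at half the most; returns when the fingers have stopped.
- wait(seconds).
- solve_ik(position, orientation): joint angles nearest the present ones, or None.
- get_image(name): name is "scene" or "top"; returns the picture (384x512x3 uint8, red, green, blue); there is no depth.
- camera_params(name): a dict with "K" (3x3 intrinsics, pixels), "k1" (the pictures are not rectified: a ray, as slopes to the right and down, at radius r is drawn at 1 + k1 r^2 times it, then the intrinsics apply), "R" (3x3) and "t" (3): a world point X has camera coordinates R X + t. Camera axes: x right, y down, z forward; pixel columns grow to the right and rows downward; lengths in m; the calibration is good to about 2 mm. A picture is of the moment at which its call begins. camera_params takes no time and is no camera call.
A pose or a line that the arm cannot do raises PlanningError and nothing moves.
- close_job(): hands the job in; it is judged then, once.
Trained networks look in the newest picture that a camera, given by its name, has taken for a name from the list of things; names that differ only in an ending like _2 or _b are one class to them, and where a whole thing is asked for, a point or a joint stands for the part that bears it (a point fixed in the world has none). Each returns a list of dicts, best first, with "p" (0 to 1); they miss things now and then, are a little off and sometimes report something else, mostly with a low value. They report only what shows in the picture. A call takes as long as a camera call. They do not tell look-alikes from the thing itself.
- trace(camera, label): "mask" (384x512 bool, what is visible of it) and "point" ([row, column] in pixels, amid what is visible of it).
- tip_of(camera, label): "point" ([row, column] in pixels: a listed point, or the origin of a listed thing).
Readings, each from a call of its own:
- read_time(): time.
- read_joints(): joint angles.
- read_joint_velocities(): joint speeds.
- read_joint_torque(): joint torques, N m.
- read_ee_pos(): TCP position.
- read_eef_rot(): TCP orientation.
- read_force(): force on the tool from outside, world axes, zero at the start.
- read_torque(): the same for the moment, N m.
- read_opening(): finger opening in m.
- read_grip_force(): force on a finger pad.
Only numpy, scipy, OpenCV 4.12 (cv2) and the standard library are available. Lean on these libraries where they do the work, as an engineer would, in place of code of your own. Each camera call takes 0.05 s, during which the arm holds its last target. There are 200 camera calls.

### The job

Lift the freshly cast black lens collar out of its open blue mould and set it over the steel spigot of the inspection lamp on the hardwood board. Turn it until its hidden keyways drop over the pins, push it fully home against the spring, and finish while still gripping it and holding it pushed home. Leave the other things on the worktop where they are.

Things in the scene. Friction and masses are not known exactly. Their poses are not given: they have to be found in the camera images.
- collar: black knurled round lens collar, 56 mm outside diameter, 36 mm tall, about 70 g; top closed by a clear window, underside open; bore 40 mm, 31 mm deep. Three hidden keyways 120 degrees apart run up the bore wall from the underside, 12 mm wide, 5 mm deep; their bearing is not told. Origin on the axis at the underside, z up. Starts loose and upright in the mould's cavity, 24 mm proud of the mould.
- mould: blue square mould block, 120 x 120 x 26 mm, fixed. Origin at the centre of its underside. Round cavity in its middle, 58 mm diameter, floor 14 mm above the worktop, open above, with a low core 30 mm wide inside the collar.
- bench: hardwood board 240 x 240 mm with a small wooden drawer beneath, fixed; origin under its centre on the worktop, z up, the drawer faces its -x; board top at 65 mm.
- lamp_seat (a point): seat of the round lamp fixed on the board, 95 mm above the worktop: centre of the flat flange top (68 mm diameter) on the lamp's vertical axis; the collar's underside rests here when fully home. A steel spigot of 37.6 mm diameter rises 28 mm from it, its top 8 mm tapered to 27 mm.
- pin_tops (a point): on the lamp's axis 12 mm above the seat, level with the tops of three brass pins (5 mm thick) that stand out of the spigot 120 degrees apart to 22.5 mm from the axis, at a bearing that differs each time and is not told. Out of line, the collar's underside rests here, centred by the spigot; in line within about 0.13 rad it can go down past the pins, free until it meets the spring ring.
- spring_ring (a joint): red spring ring round the foot of the spigot, under the pins; metres pressed down: 0 = up, its top 5 mm above the seat; 0.005 = level with the seat, collar home. It needs about 2 N to start and 5 N at 0.005, and lifts the collar again if it is let go.
- pick: small yellow plastic opening pick, 42 mm, 5 mm thick, loose on the board; leave alone
- spudger: yellow plastic flat pry stick, 115 mm long, loose on the board; leave alone
- screwdriver: stainless screwdriver, 170 mm, loose; leave alone
- back_glass: cracked grey phone back glass, 150 x 72 x 5 mm, lying loose; leave alone
- jar: clear acrylic jar of screws with a white screw top, 74 mm diameter, 86 mm tall, loose; leave alone
- screw_tray: white divided screw tray, 90 x 120 x 20 mm, loose; leave alone
- mug: blue mug, 80 mm diameter, 95 mm tall, loose; leave alone
Mind the look-alikes: they are no part of the job. There is more than one size of the collar; the job needs the larger. Of the things that look like the mould, the smaller one is meant.

How it is judged (in metres and radians):
On the way, in this order (a step that is already met when the one before it is completed fails the run):
1. the collar is lifted clear out of the mould in the fingers (height (world z) of collar above 0.045 m and contact force between the fingers and collar above 1 N and contact force between collar and mould below 0.01 N), for 0.1 s.
2. the collar has dropped over the pins of the lamp (horizontal distance between collar and lamp_seat below 0.004 m and z of collar in the frame of lamp_seat below 0.0075 m and angle between collar's own z axis and vertical below 0.1 rad), for 0.1 s.
At the end, for the whole second after the job is handed in: The collar is on the lamp with its underside within 1.8 mm of the seat, centred within 4 mm, tilted less than 0.08 rad, spring ring pressed by more than 3.2 mm, still, with the fingers still touching it with over 1 N, through the last second (horizontal distance between collar and lamp_seat below 0.004 m and z of collar in the frame of lamp_seat between -0.003 and 0.0018 m and angle between collar's own z axis and vertical below 0.08 rad and value of joint spring_ring above 0.0032 m and contact force between the fingers and collar above 1 N and linear speed of collar below 0.02 m/s); the arm keeps its last pose, push and grip.
It fails at once if another thing on the worktop is moved by more than 25 mm (distance of any of pick, spudger, screwdriver, back_glass, jar, screw_tray, mug from where it was at the start of the episode above 0.025 m).
It also fails if it takes over 67 s, if anything falls off the work surface, if the arm or the gripper's body presses on something with over 40 N, if the wrist force passes 120 N, or if a joint passes its speed limit or range.

## Working session

There is one attempt and no reset: what is moved stays moved. The work goes in short steps, each a Python script; the robot and the scene stay as the last script left them, time stands still between calls to the robot, and variables do not carry over. Pictures are saved under pics/ and viewed, at most 10 in all, crops included, and the job is handed in when it is done.

```bash
mkdir -p pics; python3 - <<'E'
from workcell import *
import cv2, numpy as np
for c in("scene","top"):
    im=get_image(c); cv2.imwrite(f"pics/{c}0.png",im[:,:,::-1])
    p=camera_params(c); print(c,p)
    for l in("collar","mould","lamp_seat","pin_tops","bench"):
        print(l,[(np.round(d["point"],1).tolist(),round(d["p"],2)) for d in tip_of(c,l)],
         [(np.round(d["point"],1).tolist(),round(d["p"],2),int(d["mask"].sum())) for d in trace(c,l)] )
print(read_time(),read_force(),tcp_to_grasp if not callable(tcp_to_grasp) else tcp_to_grasp())
a=cv2.imread("pics/scene0.png");b=cv2.imread("pics/top0.png")
E
```

```text
scene {'K': array([[359.5650951 ,   0.        , 257.08475129],
       [  0.        , 359.5650951 , 188.06199211],
       [  0.        ,   0.        ,   1.        ]]), 'k1': -0.031011271278776842, 'R': array([[-0.49109148,  0.87106704,  0.00844778],
       [ 0.67632592,  0.38737613, -0.62651655],
       [-0.54901039, -0.30196349, -0.77936233]]), 't': array([ 0.26472616, -0.29149594,  1.34940491])}
collar [([243.1, 325.6], 0.95), ([210.3, 345.2], 0.73)] [([238.7, 325.7], 0.75, 373), ([207.2, 345.7], 0.75, 197), ([250.4, 162.0], 0.37, 1553)]
mould [([182.8, 381.1], 0.75)] [([249.1, 320.4], 0.76, 1585), ([183.3, 383.2], 0.75, 2494)]
lamp_seat [([243.5, 325.0], 0.41)] [([181.3, 216.4], 0.76, 4409), ([298.5, 271.4], 0.29, 1098)]
pin_tops [([162.2, 201.5], 0.72)] [([180.5, 208.9], 0.7, 4237)]
bench [([178.3, 213.9], 0.71)] [([180.3, 212.7], 0.78, 4363)]
top {'K': array([[457.87439072,   0.        , 260.54917314],
       [  0.        , 457.87439072, 189.37152677],
       [  0.        ,   0.        ,   1.        ]]), 'k1': -0.10792740333266057, 'R': array([[ 0.01210844, -0.99989121, -0.0084231 ],
       [-0.99059516, -0.01084687, -0.13639489],
       [ 0.13628869,  0.00999541, -0.99061874]]), 't': array([-5.72298406e-04,  5.19415548e-01,  1.27544967e+00])}
collar [([181.3, 190.6], 0.63), ([181.6, 191.9], 0.49)] [([177.9, 188.1], 0.68, 348), ([229.6, 184.5], 0.48, 200)]
mould [([181.2, 189.3], 0.95), ([281.6, 160.1], 0.66)] [([282.6, 162.0], 0.91, 3145), ([187.7, 196.2], 0.7, 1486)]
lamp_seat [([186.2, 331.1], 0.93)] [([201.6, 326.7], 0.92, 6016)]
pin_tops [([188.8, 327.7], 0.84)] [([203.8, 330.5], 0.84, 6274), ([106.6, 316.5], 0.54, 1276)]
bench [([201.2, 326.2], 0.79)] [([204.1, 330.8], 0.71, 6114)]
1.1 [ 0.98674611  0.24267892 -0.32462164] 0.0187
```

View pics/scene0.png

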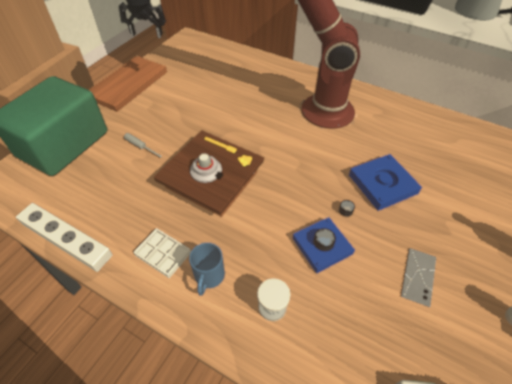

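View pics/top0.png

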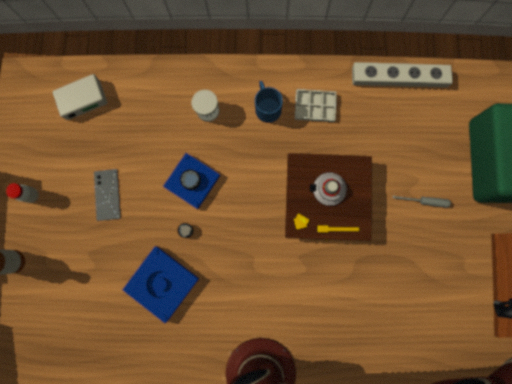

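Two dark collars: A at top (180,190) / scene (239,325) sits in the small blue block. B at top (230,185) / scene (208,346) stands loose and is clearly smaller. Two blue moulds: the small one at top (181,192) holding a collar, and the bigger empty one at top (284,161). A in the small mould fits the description. I'll confirm this in a crop while triangulating.

```bash
cat > h.py <<'E'
from workcell import *
import numpy as np, cv2
P={c:camera_params(c) for c in("scene","top")}
def ray(c,rc):
    p=P[c];K=p["K"];d=np.array([(rc[1]-K[0,2])/K[0,0],(rc[0]-K[1,2])/K[1,1]]);u=d.copy()
    for _ in range(20): u=d/(1+p["k1"]*(u@u))
    v=p["R"].T@np.array([*u,1]);return -p["R"].T@p["t"],v/np.linalg.norm(v)
def atz(c,rc,z):
    o,v=ray(c,rc);return o+v*(z-o[2])/v[2]
def tri(a,b):
    A=np.zeros((3,3));y=np.zeros(3);R=[ray("scene",a),ray("top",b)]
    for o,v in R: M=np.eye(3)-np.outer(v,v);A+=M;y+=M@o
    x=np.linalg.solve(A,y);return x,[round(float(np.linalg.norm((np.eye(3)-np.outer(v,v))@(x-o)))*1000,1) for o,v in R]
def proj(c,X):
    p=P[c];q=p["R"]@np.asarray(X,float)+p["t"];u=q[:2]/q[2];u=u*(1+p["k1"]*(u@u));K=p["K"]
    return np.array([K[1,1]*u[1]+K[1,2],K[0,0]*u[0]+K[0,2]])
def down(a):  # tool down, closing axis y at bearing a (deg)
    a=np.radians(a);y=np.array([np.cos(a),np.sin(a),0]);z=np.array([0,0,-1.]);return np.column_stack([np.cross(y,z),y,z])
E
python3 - <<'E'
from h import *
print("collar",tri((243.1,325.6),(181.3,190.6)))
print("pins",tri((162.2,201.5),(188.8,327.7)))
for c,rc in(("top",(181.3,190.6)),("scene",(243.1,325.6))): print(c,atz(c,rc,.014))
print("pins",atz("top",(188.8,327.7),.107),"seat",atz("top",(186.2,331.1),.095),atz("scene",(162.2,201.5),.107))
s=cv2.imread("pics/scene0.png");t=cv2.imread("pics/top0.png")
def crop(im,r,c,h=36,w=50): return cv2.resize(im[r-h:r+h,c-w:c+w],(400,288),interpolation=cv2.INTER_CUBIC)
cv2.imwrite("pics/crop1.png",np.vstack([np.hstack([crop(t,200,190),crop(t,188,330)]),np.hstack([crop(s,225,335),crop(s,168,208)])]))
E
```

```text
collar (array([0.5431731 , 0.21310593, 0.01454671]), [2.5, 2.5])
pins (array([ 0.51928487, -0.1867113 ,  0.09799502]), [9.4, 9.4])
top [0.54397948 0.21082404 0.014     ]
scene [0.54190724 0.21536291 0.014     ]
pins [ 0.51311768 -0.17720986  0.107     ] seat [ 0.52209534 -0.18826876  0.095     ] [ 0.52907773 -0.19014989  0.107     ]
```

View pics/crop1.png

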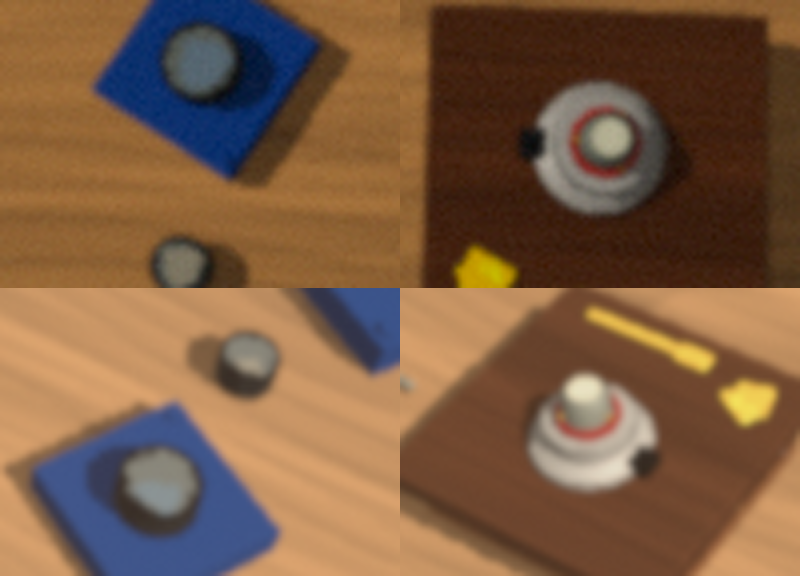

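The crop confirms it: the big collar sits in the small mould (top (179.5,190)), and the small collar stands apart. The lamp's spigot top is at top (186,333) / scene (157,204), with the red ring round its foot. Next I refine both positions from those features.

```bash
python3 - <<'E'
from h import *
print("collar top",tri((234.5,325),(179.5,190.2)),atz("top",(179.5,190.2),.05),atz("scene",(234.5,325),.05))
print("spigot top",tri((157,203.75),(186.2,333)),atz("top",(186.2,333),.123),atz("scene",(157,203.75),.123))
# mould: blue mask centroid, top, contour min-area rect; red ring; flange
for c,f in(("top","pics/top0.png"),("scene","pics/scene0.png")):
    hsv=cv2.cvtColor(cv2.imread(f),cv2.COLOR_BGR2HSV)
    m=cv2.inRange(hsv,(100,150,40),(130,255,255))
    for k in cv2.findContours(m,0,2)[0]:
        if cv2.contourArea(k)>400:
            q=np.array([atz(c,(p[0][1],p[0][0]),.026)[:2] for p in k],np.float32)
            (x,y),s,a=cv2.minAreaRect(q);print(c,"blue",np.round((x,y,*s,a),3))
    m=cv2.inRange(hsv,(0,110,90),(8,255,255))|cv2.inRange(hsv,(170,110,90),(180,255,255))
    r,cc=(186,332) if c=="top" else (160,205)
    z=np.zeros_like(m);z[r-15:r+18,cc-18:cc+18]=m[r-15:r+18,cc-18:cc+18]
    pts=np.array([atz(c,p,.100)[:2] for p in np.argwhere(z)],np.float32)
    print(c,"red",len(pts),cv2.fitEllipse(pts),cv2.minEnclosingCircle(pts))
# light flange circle in top view
im=cv2.imread("pics/top0.png");m=(im.min(2)>75).astype(np.uint8);z=np.zeros_like(m);z[168:208,314:352]=m[168:208,314:352]
pts=np.array([atz("top",p,.095)[:2] for p in np.argwhere(z)],np.float32);print("flange",cv2.minEnclosingCircle(pts))
for z in(.095,.107,.123):print(z,proj("top",[.5195,-.188,z]),proj("scene",[.5195,-.188,z]))
for a in range(0,180,15):print(a,[None if (q:=solve_ik(p,down(a))) is None else np.round(q).tolist() for p in([.543,.213,.03],[.52,-.188,.13])])
E
```

```text
collar top (array([0.54290025, 0.20650929, 0.05294888]), [0.8, 0.8]) [0.54361734 0.20618881 0.05      ] [0.54067245 0.20699764 0.05      ]
spigot top (array([ 0.5182042 , -0.18916893,  0.11936703]), [0.8, 0.8]) [ 0.51805409 -0.18929481  0.123     ] [ 0.52062807 -0.18610057  0.123     ]
top blue [ 0.247  0.287  0.153  0.155 54.244]
top blue [ 0.545  0.206  0.119  0.115 57.722]
top red 58 ((0.5193719267845154, -0.18867412209510803), (0.04369668662548065, 0.0472225695848465), 2.398552894592285) ((0.5182725787162781, -0.1863844096660614), 0.02407635934650898)
scene red 36 ((0.521971583366394, -0.1838311105966568), (0.03948890417814255, 0.04223854839801788), 106.32683563232422) ((0.5232430100440979, -0.1826840341091156), 0.021863067522644997)
flange ((0.5157920122146606, -0.18243975937366486), 0.04476400092244148)
0.095 [187.13712732 331.01081569] [163.18548749 204.45834797]
0.107 [186.51221011 331.64646068] [160.35928541 204.02158104]
0.123 [185.6601854  332.51302022] [156.51142419 203.4272341 ]
0 [[-11.0, 44.0, -21.0, 102.0, 23.0, 38.0, -45.0], [31.0, 33.0, -20.0, 103.0, 15.0, 47.0, 3.0
[... 367 characters left out ...]
, 25.0, 49.0, 54.0]]
75 [[-6.0, 45.0, -28.0, 102.0, 31.0, 41.0, 23.0], [41.0, 36.0, -37.0, 103.0, 28.0, 50.0, 66.0]]
90 [[-6.0, 45.0, -29.0, 102.0, 31.0, 41.0, 38.0], [43.0, 37.0, -40.0, 103.0, 30.0, 51.0, 79.0]]
105 [[-6.0, 45.0, -30.0, 102.0, 32.0, 41.0, 52.0], [45.0, 38.0, -44.0, 103.0, 32.0, 53.0, 92.0]]
120 [[7.0, 54.0, -55.0, 102.0, 54.0, 55.0, 49.0], [55.0, 47.0, -66.0, 102.0, 48.0, 64.0, 92.0]]
135 [[12.0, 60.0, -66.0, 102.0, 62.0, 64.0, 58.0], [55.0, 47.0, -66.0, 102.0, 48.0, 64.0, 107.0]]
150 [[12.0, 60.0, -66.0, 102.0, 62.0, 64.0, 73.0], [55.0, 47.0, -66.0, 102.0, 48.0, 64.0, 122.0]]
165 [[12.0, 60.0, -66.0, 102.0, 62.0, 64.0, 88.0], [-2.0, 35.0, 30.0, 104.0, -23.0, 47.0, -155.0]]
```

```bash
python3 - <<'E'
from h import *
C=np.array([.5428,.2062]);B=-60
st=lambda s:print(s,round(read_time(),2),np.round(read_ee_pos(),4),"F",np.round(read_force(),1),"op",round(read_opening(),4),"g",round(read_grip_force(),1),np.round(read_joints(),0).tolist())
goto([*C,.16],down(B));st("above")
line_to([*C,.07],.1)
line_to([*C,.024],.05);st("down")
grip(.05);st("grip");wait(.2);st("settle")
cv2.imwrite("pics/g1.png",np.hstack([cv2.resize(get_image("top")[140:220,150:250,::-1],(400,320)),cv2.resize(get_image("scene")[185:265,275:375,::-1],(400,320))]))
E
```

```text
above 4.15 [0.5434 0.205  0.16  ] F [0.  0.7 0.2] op 0.0855 g 0.0 [-9.0, 33.0, -22.0, 97.0, 15.0, 53.0, -97.0]
down 6.27 [0.5431 0.2064 0.0243] F [-0.4  0.1 -0.1] op 0.0855 g 0.0 [-12.0, 44.0, -17.0, 103.0, 20.0, 36.0, -102.0]
grip 6.72 [0.5431 0.2064 0.0245] F [-1.7 -0.3  3.5] op 0.0503 g 1.7 [-12.0, 44.0, -17.0, 103.0, 20.0, 36.0, -102.0]
settle 6.92 [0.5431 0.2064 0.0245] F [-0.8  0.5  5.5] op 0.0497 g 2.6 [-12.0, 44.0, -17.0, 103.0, 20.0, 36.0, -102.0]
```

View pics/g1.png

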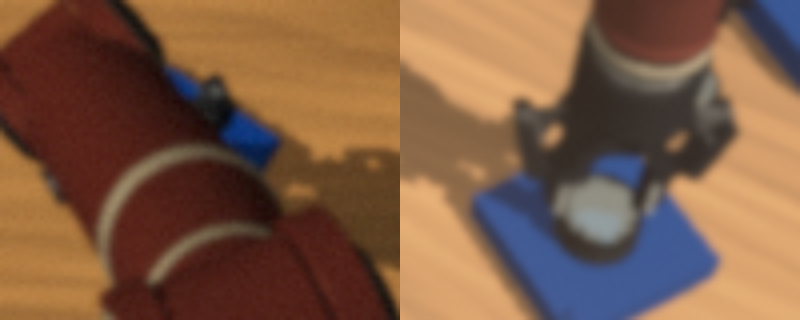

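```bash
python3 - <<'E'
from h import *
R=read_eef_rot();p=read_ee_pos();print(np.round(R,3))
im=get_image("scene");k=8;r0,c0=190,280
big=cv2.resize(im[r0:r0+70,c0:c0+95,::-1],None,fx=k,fy=k,interpolation=cv2.INTER_CUBIC)
def dot(X,col):
    a=proj("scene",X);cv2.circle(big,(int((a[1]-c0+.5)*k),int((a[0]-r0+.5)*k)),4,col,-1)
for s in(-1,1):
    for h in(.005,.02,.035): dot(p+R@[0,s*.025,-h],(0,255,0))
for a in np.linspace(0,6.28,25):
    dot([.5428+.028*np.cos(a),.2062+.028*np.sin(a),.05],(0,0,255))
cv2.imwrite("pics/g2.png",big);print(read_time(),read_force(),read_opening(),read_grip_force())
E
```

```text
[[ 0.866  0.5    0.001]
 [ 0.5   -0.866  0.   ]
 [ 0.001  0.    -1.   ]]
7.0667 [-0.42890376 -0.50972592  5.63742354] 0.0503239427923508 2.700855260741264
```

View pics/g2.png

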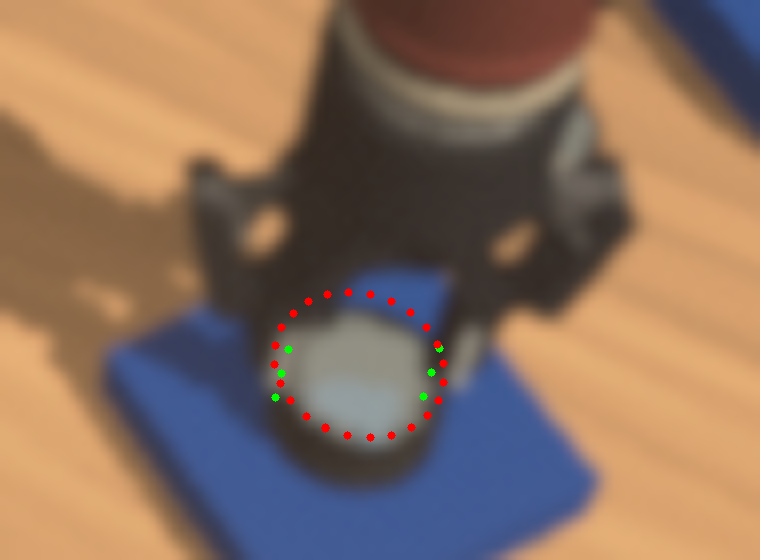

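The pads straddle the collar correctly (its top face lies on the red overlay circle), but the grip is weak, so I'll command a tighter one.

```bash
cat >> h.py <<'E'
st=lambda s:print(s,round(read_time(),2),np.round(read_ee_pos(),4),"F",np.round(read_force(),1),"T",np.round(read_torque(),2),"op",round(read_opening(),4),"g",round(read_grip_force(),1))
E
python3 - <<'E'
from h import *
grip(.03);st("30");wait(.3);st("30")
if read_opening()<.045: raise SystemExit
p=read_ee_pos();line_to([p[0],p[1],.045],.04);st("up20")
E
```

```text
30 7.39 [0.5449 0.2079 0.027 ] F [-1.8 -0.8 16.2] T [-0.1   0.41 -0.05] op 0.0299 g 8.2
30 7.69 [0.5448 0.208  0.027 ] F [-1.7 -0.  16.6] T [-0.13  0.42 -0.03] op 0.0305 g 8.2
```

```bash
python3 - <<'E'
from h import *
im=get_image("scene");k=8;r0,c0=190,280
big=cv2.resize(im[r0:r0+70,c0:c0+95,::-1],None,fx=k,fy=k,interpolation=cv2.INTER_CUBIC)
cv2.imwrite("pics/g3.png",big);st("")
E
```

```text
7.74 [0.5448 0.208  0.027 ] F [-1.7 -0.1 16. ] T [-0.09  0.41 -0.02] op 0.0301 g 8.2
```

View pics/g3.png

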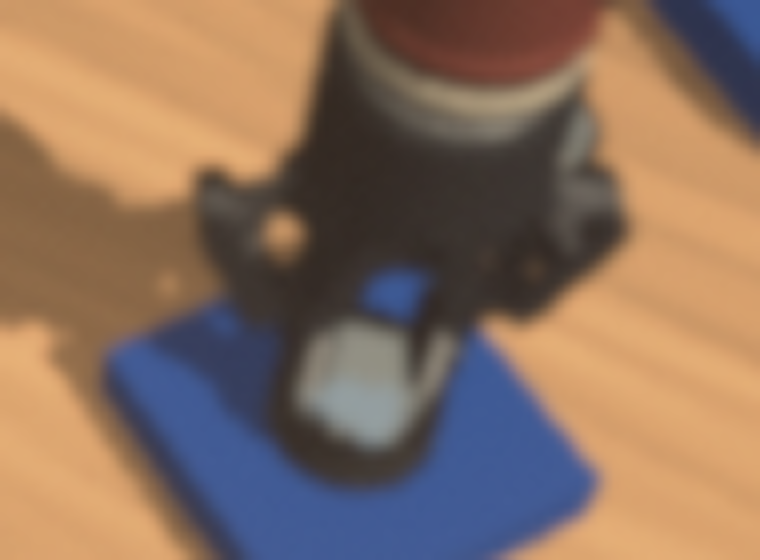

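The fingertips ride on top of the collar (silver pads across the window, around (310–440,360) of the crop), so the pads were too high. Open, rise, pre-close to 68 mm and descend with force guarding until the tips feel the mould, then back off slightly.

```bash
python3 - <<'E'
from h import *
C=np.array([.5433,.2062])
p=read_ee_pos();line_to([p[0],p[1],.045],.05);grip(.070);line_to([*C,.04],.05,rot=down(-60));st("open70")
f0=read_force()
for z in np.arange(.026,-.0001,-.002):
    line_to([*C,z],.04); f=read_force()-f0
    if np.linalg.norm(f)>3: break
st("stop %.3f"%z)
im=get_image("scene");k=8;r0,c0=190,280
cv2.imwrite("pics/g4.png",cv2.resize(im[r0:r0+70,c0:c0+95,::-1],None,fx=k,fy=k,interpolation=cv2.INTER_CUBIC))
E
```

```text
open70 9.04 [0.5428 0.2057 0.0395] F [ 0.6 -0.3  0.8] T [0.04 0.   0.04] op 0.07 g 0.0
stop 0.000 12.79 [ 5.432e-01  2.061e-01 -2.000e-04] F [-0.1 -1.3 -0.4] T [ 0.06 -0.01 -0.02] op 0.07 g 0.0
```

View pics/g4.png

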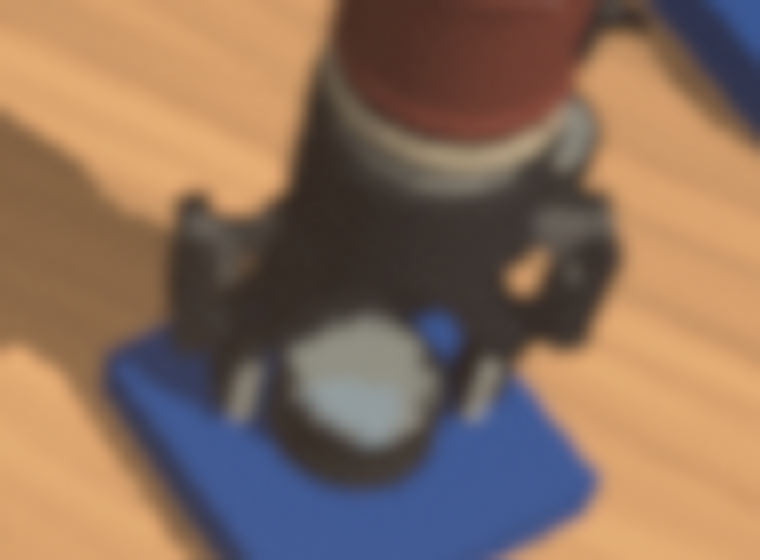

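The fingers now straddle the collar: left pad at (240,390), right at (485,390), with the collar between them about 1 mm to the left. Raise slightly, shift 1 mm and grip.

```bash
python3 - <<'E'
from h import *
C=np.array([.5438,.2053])
line_to([*C,.003],.04);st("pre")
grip(.03);wait(.2);st("grip")
if read_opening()>.05:
    line_to([*C,.02],.03);st("up");
    line_to([*C,.12],.1);wait(.2);st("lifted")
E
```

```text
pre 13.09 [0.5442 0.2053 0.0034] F [0.1 1.2 0.7] T [ 0.   -0.02 -0.05] op 0.0703 g 0.0
grip 13.57 [0.544  0.2058 0.0036] F [-1.2 -0.2  4.8] T [ 0.09  0.24 -0.01] op 0.0546 g 63.7
up 14.28 [0.5438 0.2048 0.02  ] F [ 0.4 -0.3 -1.1] T [-0.05 -0.03  0.01] op 0.0547 g 63.3
lifted 15.63 [0.5435 0.2052 0.1194] F [-0.5  0.3 -1.1] T [ 0.01  0.04 -0.02] op 0.0544 g 63.3
```

Firmly gripped and lifted. Next, carry it above the lamp and check alignment.

```bash
python3 - <<'E'
from h import *
L=np.array([.519,-.188])
goto([*L,.16],down(-65));wait(.2);st("over lamp");print(np.round(read_joints(),1))
ims={c:get_image(c) for c in("scene","top")}
k=6;out=[]
for c in("scene","top"):
    rc=proj(c,[*L,.13]);r0,c0=int(rc[0])-40,int(rc[1])-33
    b=cv2.resize(ims[c][r0:r0+90,c0:c0+66,::-1],None,fx=k,fy=k,interpolation=cv2.INTER_CUBIC)
    def ring(z,rad,col):
        for a in np.linspace(0,6.28,25):
            p=proj(c,[L[0]+rad*np.cos(a),L[1]+rad*np.sin(a),z]);cv2.circle(b,(int((p[1]-c0+.5)*k),int((p[0]-r0+.5)*k)),2,col,-1)
    ring(.095,.034,(0,255,0));ring(.123,.0135,(255,0,0));ring(.171,.028,(0,0,255));ring(.207,.028,(0,0,255))
    out.append(b);print(c,r0,c0)
cv2.imwrite("pics/l1.png",np.hstack(out))
for c in("scene","top"): print([(d["point"],round(d["p"],2),int(d["mask"].sum())) for d in trace(c,"collar")])
E
```

```text
over lamp 17.3 [ 0.5195 -0.1865  0.1599] F [ 1.2 -0.  -0.4] T [0.05 0.08 0.04] op 0.0545 g 63.3
[ 32.3  31.2 -22.6 101.2  14.9  50.6 -61.8]
scene 114 170
top 145 299
[([207.8, 346.6], 0.71, 237), ([142.0, 201.6], 0.59, 402)]
[([230.2, 184.8], 0.66, 213)]
```

View pics/l1.png

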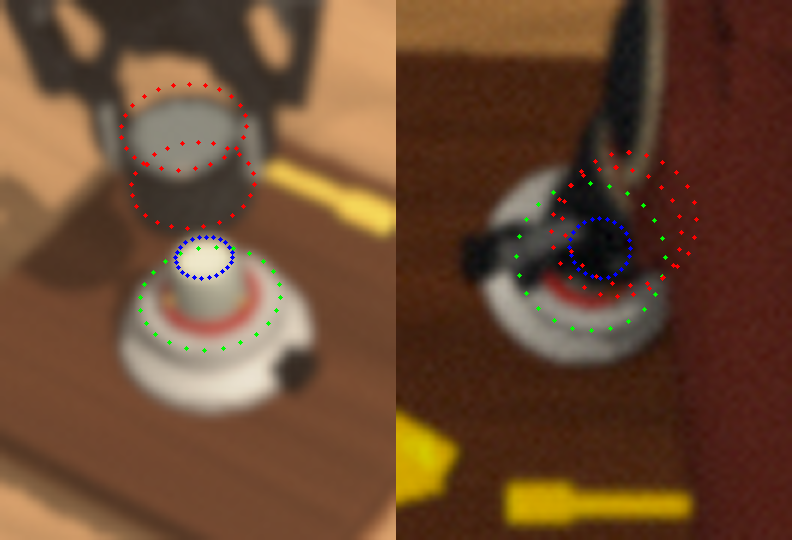

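In the scene view the spigot top (205,257) lies on the blue overlay, and the collar's bottom arc (195,228) is centred above it within about 2 mm. Descend with guarded force onto the pins.

```bash
python3 - <<'E'
from h import *
L=np.array([.519,-.188])
line_to([*L,.125],.06);wait(.1);f0=read_force();st("start")
for z in np.arange(.123,.074,-.002):
    line_to([*L,z],.04);f=read_force()-f0
    print(round(z,3),np.round(f,1),np.round(read_ee_pos(),4))
    if np.linalg.norm(f)>8: break
st("stop")
E
```

```text
start 18.33 [ 0.5194 -0.188   0.1254] F [ 0.1  1.  -0.4] T [-0.06 -0.01 -0.03] op 0.0544 g 63.3
0.123 [ 0.2 -1.2 -0.9] [ 0.519  -0.188   0.1231]
0.121 [ 0.1 -1.3 -0.4] [ 0.5189 -0.188   0.1209]
0.119 [-0.2 -0.5  0.1] [ 0.5188 -0.188   0.1188]
0.117 [-0.4 -2.  -0.7] [ 0.5188 -0.188   0.1168]
0.115 [-1.   0.  -0.3] [ 0.5189 -0.188   0.1149]
0.113 [-0.4  0.  -0.2] [ 0.5189 -0.188   0.1128]
0.111 [-1.1 -0.8 -0.3] [ 0.5189 -0.188   0.1108]
0.109 [-0.1 -1.  -0.3] [ 0.5189 -0.188   0.1089]
0.107 [-0.2 -1.2 -0.9] [ 0.5187 -0.1881  0.1068]
0.105 [-2.9 -1.9  2.3] [ 0.5181 -0.1883  0.1049]
0.103 [-4.1 -2.1  0.2] [ 0.5174 -0.1884  0.1023]
0.101 [-4.5 -2.1  0.9] [ 0.5173 -0.1883  0.1002]
0.099 [-4.8 -2.1  0.7] [ 0.5173 -0.1883  0.0983]
0.097 [-5.  -1.6  1.3] [ 0.5172 -0.1884  0.0965]
0.095 [-8.5 -1.3 10.2] [ 0.5173 -0.1884  0.0961]
stop 22.08 [ 0.5173 -0.1884  0.0961] F [-8.4 -0.3  9.8] T [-0.16  1.9   0.01] op 0.0543 g 64.7
```

```bash
python3 - <<'E'
from h import *
L=np.array([.5167,-.1886]);f0=np.array([0,0,-.4])
for b in np.arange(-65,71,4.):
    q=solve_ik([*L,.0947],down(b))
    if q is None: print("ik",b);break
    movej(q);f=read_force()-f0;p=read_ee_pos()
    print(int(b),round(read_time(),1),np.round(f,1),np.round(p,4),round(float(q[6])))
    L=L+np.clip(.0001*f[:2],-.0004,.0004)
    if b>-65 and f[2]<3.5 : break
    if np.linalg.norm(f)>45 or read_time()>48: break
st("end");print(L)
E
```

```text
-65 22.3 [-4.7 -1.1  8.8] [ 0.5173 -0.1884  0.0961] -64
-61 22.6 [-5.   0.4  9. ] [ 0.5172 -0.1885  0.0961] -61
-57 22.8 [-3.8 -0.5  8.2] [ 0.5172 -0.1885  0.0961] -58
-53 23.1 [-3.3 -0.8  7.1] [ 0.5173 -0.1888  0.0962] -55
-49 23.3 [-2.9 -1.   7.1] [ 0.5174 -0.189   0.0962] -52
-45 23.6 [-2.3 -0.9  6.5] [ 0.5174 -0.1891  0.0962] -49
-41 23.8 [-0.5 -1.7  5.6] [ 0.5177 -0.1893  0.0963] -46
-37 24.1 [-1.6 -1.9  5.6] [ 0.5177 -0.1893  0.0962] -43
-33 24.3 [-0.9 -1.6  5.3] [ 0.5175 -0.1895  0.0962] -39
-29 24.6 [-0.8 -1.8  6.2] [ 0.5174 -0.1897  0.0962] -36
-25 24.8 [-0.4 -0.9  6. ] [ 0.5173 -0.1899  0.0962] -33
-21 25.1 [ 1.3 -1.8  3.9] [ 0.5174 -0.1902  0.0959] -30
-17 25.3 [ 4.9 -1.9  0.9] [ 0.5174 -0.1905  0.0954] -27
end 25.33 [ 0.5174 -0.1905  0.0954] F [ 4.9 -1.9  0.5] T [-0.74 -1.15  0.03] op 0.0545 g 63.7
[ 0.51477509 -0.19014168]
```

The force fell off and z dropped at bearing −17°, so I push down here and try nearby bearings if it blocks.

```bash
python3 - <<'E'
from h import *
L=np.array([.5165,-.1904]);ok=0
for b in(-17,-13,-20,-9):
    movej(solve_ik([*L,.0945],down(b)));
    for z in(.0935,.092,.0905):
        line_to([*L,z],.03);f=read_force();p=read_ee_pos();print(b,z,np.round(f,1),np.round(p,4))
        if f[2]>15 or p[2]-z>.0025: break
    if read_ee_pos()[2]<.0925: ok=1;break
st("end")
if ok:
    for z in np.arange(.0885,.081,-.001):
        line_to([*L,z],.03);f=read_force();print(round(z,4),np.round(f,1),np.round(read_ee_pos(),4))
        if f[2]>20: break
st("end")
E
```

```text
-17 0.0935 [ 3.3 -3.3  2.9] [ 0.5176 -0.1906  0.0939]
-17 0.092 [ 6.7 -3.2 -0.6] [ 0.5182 -0.1909  0.092 ]
-17 0.0905 [ 4.9 -3.2 -1.4] [ 0.5182 -0.191   0.0904]
end 26.33 [ 0.5182 -0.191   0.0904] F [ 4.9 -3.2 -1.4] T [-0.81 -1.39  0.14] op 0.0544 g 63.6
0.0885 [ 5.2 -4.6  0.5] [ 0.5182 -0.191   0.0885]
0.0875 [ 6.1 -3.6  2.6] [ 0.5183 -0.191   0.0879]
0.0865 [ 5.  -4.1  5.1] [ 0.5183 -0.191   0.0872]
0.0855 [ 4.7 -4.8  4.7] [ 0.5183 -0.191   0.0863]
0.0845 [ 5.  -2.9  5.4] [ 0.5183 -0.191   0.0854]
0.0835 [ 3.7 -4.1  7.4] [ 0.5183 -0.1911  0.0847]
0.0825 [ 1.9 -3.6 12.6] [ 0.5183 -0.1911  0.0846]
0.0815 [ 0.3 -2.8 18.6] [ 0.5183 -0.1912  0.0846]
end 28.33 [ 0.5183 -0.1912  0.0846] F [ 0.3 -2.8 18.6] T [-0.59  0.18  0.28] op 0.0544 g 65.7
```

```bash
python3 - <<'E'
from h import *
wait(.5);st("hold")
im=get_image("scene");cv2.imwrite("pics/end.png",cv2.resize(im[125:195,165:255,::-1],None,fx=8,fy=8,interpolation=cv2.INTER_CUBIC))
E
```

```text
hold 28.83 [ 0.5183 -0.1911  0.0846] F [ 0.9 -3.3 19.7] T [-0.56  0.15  0.25] op 0.0546 g 65.7
```

View pics/end.png

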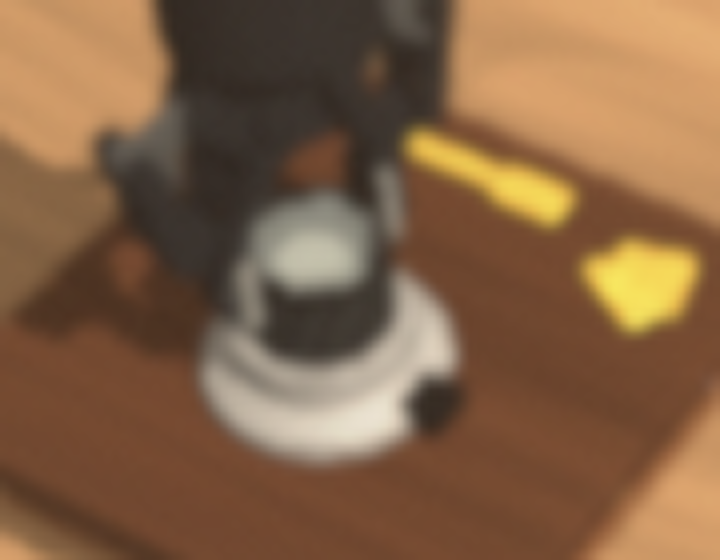

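The collar sits flat on the lamp flange (centre about (320,290)) with the red ring hidden and the fingers on both sides. The pick and spudger are undisturbed.

```bash
python3 -c "
from workcell import *
print(close_job())"
```

```text
the job is handed in; nothing more can be done
None
```

I handed the job in with the collar still gripped and pushed down to a hard stop over the lamp's pins, at about 19 N and 29 s on the clock; no verdict was returned.

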